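# Shift the plaster wheel's drive into the green speed

### The arm

A 7-joint arm with a two-finger parallel gripper is mounted at the origin on the work surface. World frame = base frame: x ahead of the robot, y to its left, z up, the work surface at z = 0. Lengths are in m, angles in rad, forces in N, time in s.
With the tool pointing down it reaches from about 0.4 to 0.9 m from the base axis. Payload 5.5 kg.
Tool frame: the origin (TCP) lies midway between the tips of the shut fingers; the grasp point (between the pads) lies 19 mm behind it (manip.grip_depth is the distance from the TCP to the grasp point, in m); z points along the fingers, x is the direction in which the jaws open and shut, and the axes are right-handed (so a half turn about z gives the same grasp; the last joint's range is limited). The gripper opens to 92 mm and grips with 3 to 60 N. Pads are 19 mm wide; open, the fingers measure 130 mm over their backs; the gripper's body (75 mm by 190 mm) begins 47 mm behind the grasp point.
Start: joints at [1.382, 0.501, -0.427, 1.55, 0.221, 1.138, -0.21], TCP at [0.284, -0.585, 0.227] pointing down, gripper open.
Joint ranges: [-2.88, 2.88], [-0.31, 2.03], [-1.54, 1.56], [0.2, 2.42], [-1.41, 4.55], [0.19, 2.02], [-2.57, 2.57]. Speed limits (rad/s): [2.57, 2.57, 3.14, 3.14, 3.14, 3.14, 3.14].

### API

Orientations are given as a unit quaternion [x, y, z, w].
In Python, from bench import manip, effector, viewer gives the robot as it stands. Calls block until the motion is done:
- manip.move_pose(position, orientation): joint-space move of the TCP to a pose.
- manip.servo_line(position, ori=None, vel=0.15): straight line of the TCP; ori=None keeps the orientation; vel is the mean speed in m/s.
- manip.movej(angles): joint-space move.
- effector.open_jaws() and effector.close(f_grip=None): open the fingers fully, or close them until they stop; f_grip is the grip in N (None keeps the last).
- manip.sleep(seconds).
- manip.solve_ik(position, orientation): joint angles nearest the present ones, or None.
- viewer.get_image(name): name is "side" or "top" or "wrist"; returns the picture (400x640x3 uint8, red, green, blue); there is no depth.
- viewer.get_calibration(name): a dict with "vfov" (degrees; the focal length in pixels is half the picture's height over the tangent of half this angle, whatever the lens; pixels are square), "cx", "cy" (the principal point, pixels), "eye" and "attitude" of the camera in the world. Camera axes: x right, y down, z forward; pixel columns grow to the right and rows downward; lengths in m; the calibration is good to about 2 mm. A picture is of the moment at which its call begins: read the wrist's pose just before it. get_calibration takes no time and is no camera call; for the wrist camera it gives the pose at the moment of the call.
A pose or a line that the arm cannot do raises manip.PlanningError and nothing moves.
- manip.hand_in(): hands the job in, once; it reports no verdict.
Readings, each from a call of its own:
- manip.current_clock(): time.
- manip.current_q(): joint angles.
- manip.current_joint_velocities(): joint speeds.
- manip.current_tau(): joint torques, N m.
- manip.current_tool_pos(): TCP position.
- manip.current_tcp_rot(): TCP orientation.
- manip.current_force(): force on the tool from outside, world axes, zero at the start.
- manip.current_wrist_torque(): the same for the moment, N m.
- manip.current_finger_gap(): finger opening in m.
Only numpy, scipy, OpenCV 4.12 (cv2) and the standard library are available. Lean on these libraries where they do the work, as an engineer would, in place of code of your own. Each camera call takes 0.05 s, during which the arm holds its last target. There are 200 camera calls.

### The job

Put the plaster wheel's drive into its green speed: push the black-knobbed shift lever out of its park slot, along the cross channel of the gate and fully home into the slot that has the green disc beside it, without going into any other coloured slot. Push the knob gently with the fingers, never gripping it, leave the brush, jar and plaster blank where they are, and finish with the hand clear.

Things in the scene. Friction and masses are not known exactly. Their poses are not given: they have to be found in the camera images.
- gearbox: Grey gearbox housing, 190 (x) x 200 (y) mm, deck 90 mm above the bench, fixed, with a blue 90 mm motor on its y+ side (out to y = 230 mm, top 123 mm high). Origin: centre of the housing's underside, at bench level. x points from its front (robot side) to its back, y to its left, z up; turned by up to 0.4 rad. It carries the gate and the lever.
- gate (a point): Centre of the gate, on top of its steel plate (90 x 100 mm, 98 mm above the bench), above the gearbox's origin. Its 14 mm channels, in gearbox axes: a cross channel along y at x = 0; at each end of it, at y = +25 and -25 mm, one working slot towards x+ and one towards x-; in the middle, y = 0, the park slot, towards x- only.
- knob (a point): Centre of the lever's black ball knob, 36 mm across, on a 10 mm rod. It is 175 mm above the rod's pivot, which lies on the gearbox's z axis 20 mm above the bench. In gearbox axes the knob is at x = 0.175 sin(L), y = 0.175 cos(L) sin(C) m, with L joint shift_lever and C joint shift_cross; 195 mm high upright, about 180 mm in a working slot. Start: x about -40 mm, y 0.
- shift_lever (a joint): Lean of the shift lever along the gearbox's x, rad: 0 in the cross channel, about +0.26 at the end of an x+ slot, about -0.26 at the end of an x- slot. It starts in the park slot, at -0.27 to -0.20. It stays where it is left, takes about 2.5 N at the knob to move, never needs more than 25 N. No slot lies opposite park: a push towards x+ out of park is stopped by the gate wall in the cross channel.
- shift_cross (a joint): Lean of the shift lever along the gearbox's y, rad: 0 in the middle (park), about +0.33 at the y+ end of the cross channel, about -0.33 at its y- end, where the gate wall stops it in line with the two slots there. Takes about 2.5 N at the knob to move and stays where it is left.
- mark_green: Green disc, 22 mm diameter, 2.5 mm thick, flat on the housing's deck beside one of the four working slots: the slot on the same side in the gearbox's x and y is the one it names. Origin: centre of its underside, at x = +32 or -32 mm, y = +66 or -66 mm in the gearbox's axes. Blue, yellow and red discs mark the other three slots; which is where changes.
- brush: Loose flat brush with a wooden handle, 200 x 42 x 20 mm, lying on the bench at the gearbox's y- side, about 180 mm from its centre; leave it alone. Origin: middle of its underside.
- jar: Loose amber jar, 60 mm diameter, 85 mm high, standing beyond the brush on the gearbox's y- side; leave it alone. Origin: centre of its underside.
- blank: Loose white turned plaster blank, 72 mm diameter, 75 mm high, standing in front of the motor (x- side of it); leave it alone. Origin: centre of its underside.

How it is judged:
On the way:
1. the lever is out of park, in the cross channel (value of joint shift_lever between -0.08 and 0.08 rad), for 0.05 s.
At the end, for the whole second after the job is handed in: The lever stands at rest fully home in the slot beside the green disc (lean along x at least 0.20 rad and along y at least 0.26 rad, each towards the green disc's side), and brush, jar and blank are within 20 mm of where they started (((x of mark_green in the frame of gearbox above 0 m and y of mark_green in the frame of gearbox above 0 m and value of joint shift_lever above 0.2 rad and value of joint shift_cross above 0.26 rad) or (x of mark_green in the frame of gearbox above 0 m and y of mark_green in the frame of gearbox below 0 m and value of joint shift_lever above 0.2 rad and value of joint shift_cross below -0.26 rad) or (x of mark_green in the frame of gearbox below 0 m and y of mark_green in the frame of gearbox above 0 m and value of joint shift_lever below -0.2 rad and value of joint shift_cross above 0.26 rad) or (x of mark_green in the frame of gearbox below 0 m and y of mark_green in the frame of gearbox below 0 m and value of joint shift_lever below -0.2 rad and value of joint shift_cross below -0.26 rad)) and velocity of joint shift_lever between -0.05 and 0.05 rad/s and distance of each of brush, jar, blank from where it was at the start of the episode below 0.02 m); the robot touches nothing.
It fails at once if the lever goes into a coloured slot other than the green one ((value of joint shift_lever above 0.15 rad and value of joint shift_cross above 0.2 rad and not (x of mark_green in the frame of gearbox above 0 m and y of mark_green in the frame of gearbox above 0 m)) or (value of joint shift_lever above 0.15 rad and value of joint shift_cross below -0.2 rad and not (x of mark_green in the frame of gearbox above 0 m and y of mark_green in the frame of gearbox below 0 m)) or (value of joint shift_lever below -0.15 rad and value of joint shift_cross above 0.2 rad and not (x of mark_green in the frame of gearbox below 0 m and y of mark_green in the frame of gearbox above 0 m)) or (value of joint shift_lever below -0.15 rad and value of joint shift_cross below -0.2 rad and not (x of mark_green in the frame of gearbox below 0 m and y of mark_green in the frame of gearbox below 0 m))).
It fails at once if the lever is gripped or forced (more than 35 N between the fingers and the lever or its gearbox) (contact force between the fingers and gearbox above 35 N).
It fails at once if the brush, jar or plaster blank is shifted or lifted by more than 20 mm (distance of any of brush, jar, blank from where it was at the start of the episode above 0.02 m).
It also fails if it takes over 50 s, if anything falls off the work surface, if the arm or the gripper's body presses on something with over 40 N, if the wrist force passes 120 N, or if a joint passes its speed limit or range.

## Working session

There is one attempt and no reset: what is moved stays moved. The work goes in short steps, each a Python script; the robot and the scene stay as the last script left them, time stands still between calls to the robot, and variables do not carry over. Pictures are saved under pics/ and viewed, about 8 in all and at most 12, crops included, and the job is handed in when it is done.

```bash
mkdir -p pics; ls
python3 - <<'E'
from bench import manip, effector, viewer
import cv2,numpy as np
for n in ("top","side"):
    im=viewer.get_image(n); cv2.imwrite(f"pics/{n}0.png",im[:,:,::-1]); print(n,viewer.get_calibration(n))
print(manip.current_tcp_rot(), manip.current_clock(), manip.current_finger_gap())
E
```

```text
pics
top {'vfov': 42.29435338222848, 'cx': 316.0631308617859, 'cy': 186.43308325908066, 'eye': array([ 0.44970758, -0.01249311,  1.27522112]), 'attitude': array([-0.70597188,  0.7075283 , -0.02820838,  0.01454972])}
side {'vfov': 49.08775318542739, 'cx': 312.77117149539487, 'cy': 197.73587117455318, 'eye': array([0.41421837, 0.66593535, 0.82952307]), 'attitude': array([-0.07890341,  0.91391382, -0.39703327,  0.03000617])}
[ 8.47527070e-01 -5.30751427e-01 -7.42529032e-04 -4.86017000e-04] 0.1 0.0919241313903852
```

View pics/top0.png

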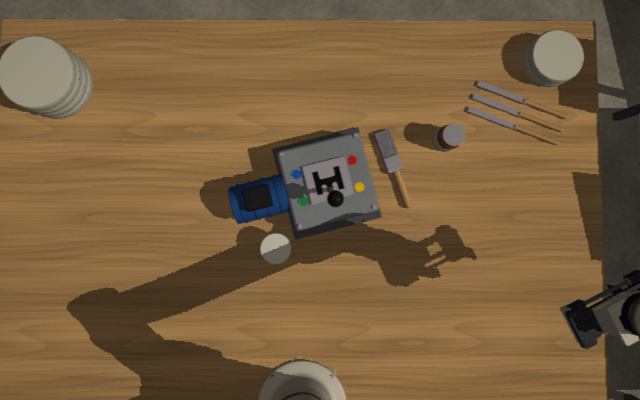

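View pics/side0.png

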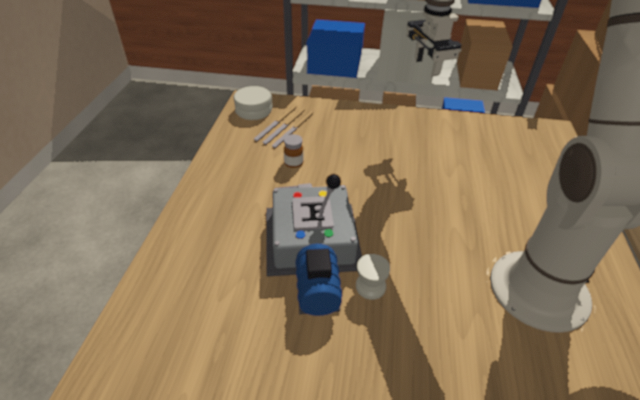

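The top view shows green at (304,201), blue at (296,174), red at (352,160) and yellow at (359,187), with the knob at (336,199). Image up is world +x and left is +y, so green names the x-, y+ slot. In the side view green is again on the robot/motor corner (328,233), and the knob is at (333,181).

```bash
cat > h.py <<'E'
from bench import manip, effector, viewer
import cv2,numpy as np
from scipy.spatial.transform import Rotation as Rn
def ray(n,uv):
    c=viewer.get_calibration(n); f=200/np.tan(np.radians(c['vfov']/2))
    d=Rn.from_quat(c['attitude']).apply([(uv[0]-c['cx'])/f,(uv[1]-c['cy'])/f,1]); return np.array(c['eye']),d
def onz(n,uv,z):
    e,d=ray(n,uv); return e+d*(z-e[2])/d[2]
def blobs(im,win):
    h=cv2.cvtColor(im,cv2.COLOR_RGB2HSV); x0,x1,y0,y1=win; out={}
    for k,(a,b) in dict(red=(0,6),yellow=(22,33),green=(45,80),blue=(100,118)).items():
        m=cv2.inRange(h,(a,130,80),(b,255,255)); w=np.zeros_like(m); w[y0:y1,x0:x1]=m[y0:y1,x0:x1]
        n,l,s,c=cv2.connectedComponentsWithStats(w); 
        if n>1: i=1+np.argmax(s[1:,4]); out[k]=(c[i],s[i,4])
    return out
def knob(im,win):
    x0,x1,y0,y1=win; m=(im.max(2)<45).astype(np.uint8); w=np.zeros_like(m); w[y0:y1,x0:x1]=m[y0:y1,x0:x1]
    w=cv2.morphologyEx(w,cv2.MORPH_OPEN,cv2.getStructuringElement(cv2.MORPH_ELLIPSE,(11,11)))
    n,l,s,c=cv2.connectedComponentsWithStats(w); i=1+np.argmax(s[1:,4]); return c[i],s[i]
E
python3 - <<'E'
from h import *
im=viewer.get_image("top")
b=blobs(im,(289,370,150,215)); P={}
for k,v in b.items(): P[k]=onz("top",v[0],.0925); print(k,v,P[k])
o=sum(P.values())/4
yv=(P['green']+P['blue']-P['red']-P['yellow'])[:2]; xv=(P['blue']+P['red']-P['green']-P['yellow'])[:2]
print(o,np.arctan2(-yv[0],yv[1]),np.arctan2(xv[1],xv[0]),np.linalg.norm(yv)/2,np.linalg.norm(xv)/2)
k=knob(im,(289,370,150,230)); print(k, onz("top",k[0],.19))
yaw=np.arctan2(-yv[0],yv[1]); R=Rn.from_euler('z',yaw)
print("knob gb",R.inv().apply(onz("top",k[0],.19)-o))
ks=knob(viewer.get_image("side"),(310,360,165,205)); e,d=ray("side",ks[0]); e2,d2=ray("top",k[0])
t=np.linalg.lstsq(np.c_[d,-d2],e2-e,rcond=None)[0]; print(ks,e+d*t[0],e2+d2*t[1])
E
```

```text
red (array([351.8028169 , 159.67605634]), np.int32(71)) [ 0.58289276 -0.11792535  0.0925    ]
yellow (array([358.88888889, 186.5       ]), np.int32(72)) [ 0.52099559 -0.1337865   0.0925    ]
green (array([303.421875, 200.78125 ]), np.int32(64)) [ 0.4884789  -0.00644283  0.0925    ]
blue (array([296.41428571, 173.9       ]), np.int32(70)) [0.55018231 0.0095458  0.0925    ]
[ 0.53563739 -0.06215222  0.0925    ] 0.2505976238797026 0.25219654570165184 0.1315153724518135 0.06381910241744164
(array([335.03664921, 198.48167539]), array([328, 191,  15,  16, 191], dtype=int32)) [ 0.48997327 -0.07337206  0.19      ]
knob gb [-0.0470201   0.00045454  0.0975    ]
(array([333. , 181.5]), array([328, 176,  11,  12, 100], dtype=int32)) [ 0.48922508 -0.0736436   0.18627743] [ 0.49011031 -0.07357925  0.18630667]
```

```bash
cat >> h.py <<'E'
O=np.array([.5356,-.0622,0]); G=Rn.from_euler('z',.2514)
w=lambda x,y,z: O+G.apply([x,y,z])
Q=(G*Rn.from_matrix(np.array([[0,1,0],[1,0,0],[0,0,-1.]]))).as_quat()
def gb(): return G.inv().apply(np.array(manip.current_tool_pos())-O)
def F(): return G.inv().apply(manip.current_force())
def push(a,b,z,ax,fmax=9,step=.005,vel=.06):
    a,b=np.array(a),np.array(b); n=int(np.ceil(np.linalg.norm(b-a)/step)); f0=F(); log=[]
    for i in range(1,n+1):
        p=a+(b-a)*i/n; manip.servo_line(w(*p,z),vel=vel); f=F()-f0; log.append((round(p[ax]*1e3),round(f[ax],1)))
        if abs(f[ax])>fmax: break
    print(log,gb().round(4),manip.current_clock())
E
python3 - <<'E'
from h import *
print(Q,manip.solve_ik(w(-.09,0,.27),Q))
effector.close(5); print(manip.current_finger_gap())
manip.move_pose(w(-.095,0,.27),Q)
manip.servo_line(w(-.095,0,.167),vel=.15)
print(gb(),F(),manip.current_clock())
push((-.095,0),(-.032,0),.167,0)
cv2.imwrite("pics/t1.png",cv2.resize(viewer.get_image("top")[120:270,220:420,::-1],None,fx=3,fy=3))
E
```

```text
[0.61287838 0.79017726 0.         0.        ] [ 1.23868553  0.24111265 -1.24624042  1.94680984  0.25302693  1.12916126
  1.71354707]
0.0005273370045433121
[-9.43765243e-02  8.61808726e-06  1.67504319e-01] [ 1.11529594 -0.65445092  0.13792281] 4.3667
[(-90, np.float64(-1.4)), (-85, np.float64(-0.9)), (-80, np.float64(-0.2)), (-76, np.float64(-1.1)), (-71, np.float64(-3.8)), (-66, np.float64(-3.8)), (-61, np.float64(-3.6)), (-56, np.float64(-2.5)), (-51, np.float64(-2.8)), (-47, np.float64(-2.0)), (-42, np.float64(-1.4)), (-37, np.float64(-1.6)), (-32, np.float64(-2.2))] [-0.0317  0.      0.167 ] 7.6167
```

View pics/t1.png

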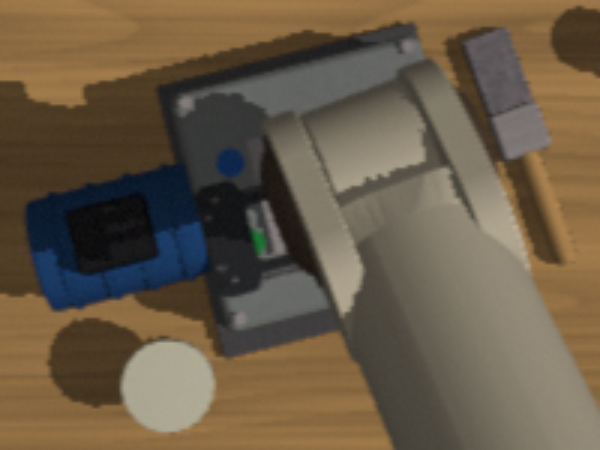

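The arm hides the knob from the top camera. Contact began near finger x = -73 mm, so the knob should now be at about -5 mm. I'll push on a little with the force guard, then back off and lift clear to measure.

Run:
```python
from h import *
push((-.032,0),(-.026,0),.167,0,fmax=7,step=.002,vel=.04)
manip.servo_line(w(-.06,0,.167)); manip.servo_line(w(-.06,0,.26),vel=.25)
manip.servo_line(w(0,-.11,.26),vel=.25)
for n in ("top","side"): cv2.imwrite(f"pics/{n}2.png",viewer.get_image(n)[:,:,::-1])
print(manip.current_clock())
a=cv2.imread("pics/top2.png")[130:250,240:400]; b=cv2.imread("pics/side2.png")[130:250,240:400]
cv2.imwrite("pics/c2.png",cv2.resize(np.vstack([a,b]),None,fx=2.5,fy=2.5))
```

```text
[(-30, np.float64(-1.7)), (-29, np.float64(-1.3)), (-28, np.float64(-1.4)), (-26, np.float64(-1.1))] [-0.0259  0.      0.167 ] 8.6667
10.3167
```

View pics/c2.png

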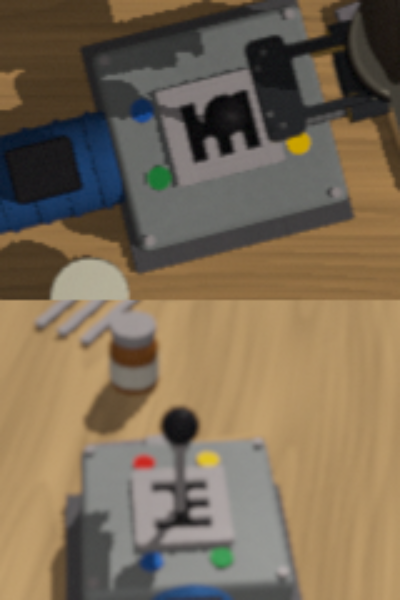

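The knob is now upright over the cross channel, at about (332,176) in the top picture and (312,180) in the side picture. I'll measure it, then push towards y+.

Run:
```python
from h import *
im=cv2.imread("pics/side2.png")
m=knob(im,(295,330,165,200)); e,d=ray("side",m[0]); p=e+d*(.195-e[2])/d[2]
print(m,G.inv().apply(p-O), G.inv().apply(onz("top",(332,176),.195)-O))
```

```text
(array([311.5, 180.5]), array([306, 175,  12,  12, 112], dtype=int32)) [0.00086763 0.00356151 0.195     ] [ 1.44607483e-04 -4.94480513e-03  1.95000000e-01]
```

Run:
```python
from h import *
manip.servo_line(w(0,-.08,.26),vel=.2); manip.servo_line(w(0,-.08,.167),vel=.2)
push((0,-.08),(0,.010),.167,1,fmax=9,step=.006)
```

```text
[(-74, np.float64(-1.2)), (-68, np.float64(-0.1)), (-62, np.float64(-0.2)), (-56, np.float64(-0.7)), (-50, np.float64(0.1)), (-44, np.float64(-0.2)), (-38, np.float64(-0.1)), (-32, np.float64(0.1)), (-26, np.float64(-0.5)), (-20, np.float64(-0.5)), (-14, np.float64(-1.1)), (-8, np.float64(-0.3)), (-2, np.float64(-0.3)), (4, np.float64(-0.2)), (10, np.float64(-0.1))] [1.00e-04 1.07e-02 1.67e-01] 14.9833
```

The forces don't show clear contact, so I'll look.

Run:
```python
from h import *
cv2.imwrite("pics/s3.png",cv2.resize(viewer.get_image("side")[130:270,230:410,::-1],None,fx=4,fy=4))
```

```text
(no output)
```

View pics/s3.png

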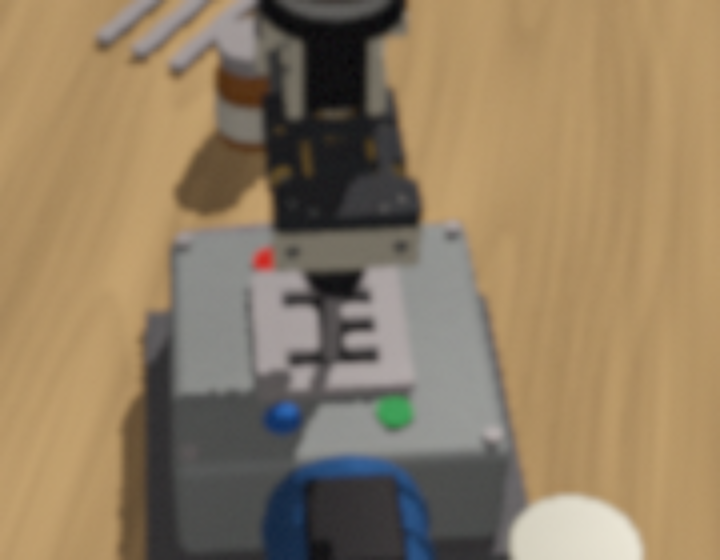

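The knob, at about (313,199) in the full image, has moved to y+ ahead of the fingers, and the rod is in the cross channel. I'll continue, guarded, until the end wall stops it.

Run:
```python
from h import *
push((0,.0105),(0,.036),.167,1,fmax=5,step=.002,vel=.04)
```

```text
[(12, np.float64(0.7)), (14, np.float64(-0.7)), (16, np.float64(0.6)), (18, np.float64(-0.0)), (20, np.float64(-0.4)), (22, np.float64(-0.7)), (24, np.float64(-3.0)), (26, np.float64(-7.4))] [-1.00e-04  2.37e-02  1.67e-01] 17.0333
```

The end wall has been reached: the force rose to 7 N with the TCP at y = 23.7 mm. I'll move round to the x+ side and check the lever.

Run:
```python
from h import *
manip.servo_line(w(0,0,.167)); manip.servo_line(w(0,0,.26),vel=.25)
manip.servo_line(w(.065,.055,.26),vel=.25)
im=viewer.get_image("side"); cv2.imwrite("pics/s4.png",cv2.resize(im[130:270,230:410,::-1],None,fx=4,fy=4))
print(manip.current_clock())
```

```text
18.425
```

View pics/s4.png

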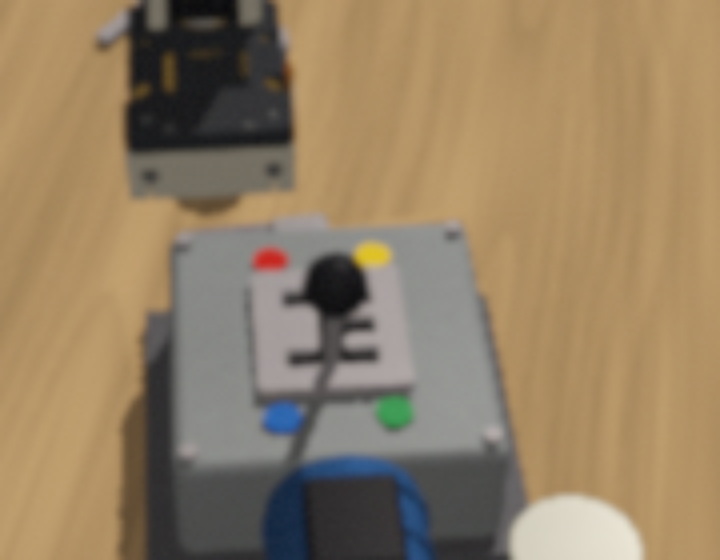

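The knob is at full-image (314,201) and the rod sits at the y+ end of the cross channel, in line with the blue and green slots. Next I push towards x-, into green.

Run:
```python
from h import *
manip.servo_line(w(.065,.055,.167),vel=.2)
push((.065,.055),(-.012,.055),.163,0,fmax=9,step=.006)
push((-.012,.055),(-.03,.055),.163,0,fmax=5,step=.002,vel=.04)
manip.servo_line(w(.04,.055,.163)); manip.servo_line(w(.06,.055,.27),vel=.25)
manip.servo_line(w(.02,-.2,.27),vel=.25)
a=viewer.get_image("side");b=viewer.get_image("top")
cv2.imwrite("pics/f.png",cv2.resize(np.vstack([x[140:250,240:400,::-1] for x in (a,b)]),None,fx=2.5,fy=2.5))
k=knob(b[:,:,:],(290,345,160,215)); print(k,G.inv().apply(onz("top",k[0],.18)-O))
k=knob(a,(300,345,180,225)); print(k,G.inv().apply(onz("side",k[0],.18)-O)); print(manip.current_clock())
```

```text
[(59, np.float64(0.2)), (53, np.float64(0.3)), (47, np.float64(0.6)), (41, np.float64(0.1)), (35, np.float64(0.1)), (29, np.float64(0.4)), (24, np.float64(2.2)), (18, np.float64(2.3)), (12, np.float64(0.5)), (6, np.float64(0.8)), (0, np.float64(1.3)), (-6, np.float64(1.6)), (-12, np.float64(1.5))] [-0.0125  0.0548  0.163 ] 22.3083
[(-14, np.float64(0.6)), (-16, np.float64(0.5)), (-18, np.float64(2.3)), (-20, np.float64(6.8))] [-0.0185  0.055   0.1632] 23.3083
(array([309.07368421, 204.5       ]), array([302, 197,  15,  16, 190], dtype=int32)) [-0.04528584  0.05639376  0.18      ]
(array([335.25862069, 202.        ]), array([330, 196,  12,  13, 116], dtype=int32)) [-0.0458923   0.06045568  0.18      ]
25.725
```

View pics/f.png

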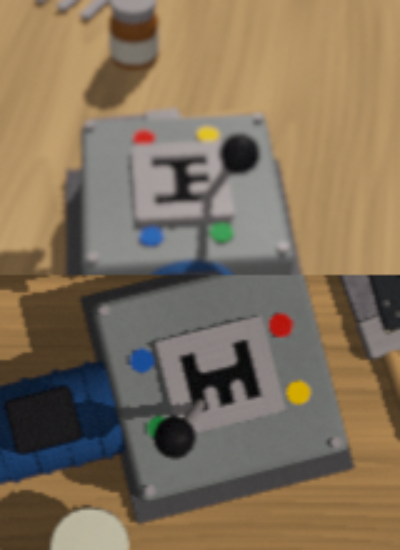

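The knob is at gearbox x = -45.5 mm, y ≈ +57 mm, so L ≈ -0.26 and C ≈ +0.33. That is fully home beside the green disc, and the hand is clear.

Run:
```python
from h import *
print(F().round(1),gb().round(3)); manip.hand_in()
```

```text
[-0.8 -0.4 -0.5] [ 0.021 -0.198  0.27 ]
the job is handed in; nothing more can be done
```

The lever is home in the green slot (x-, y+ side of the gearbox), and I handed the job in at about 26 s. I pushed the knob with shut fingers in three moves: out of park, along the cross channel to the y+ end wall, then towards x- into the slot.

**Last checks:**
- **Lever position:** the top camera puts the knob at x = -45 mm, y = +56 mm in gearbox axes. The side camera gives -46 mm, +60 mm. The two disagree by about 4 mm in y, but both mean a lean of about -0.26 and +0.33 rad.
- **Contact force:** the largest push I read was about 7 N, at the end walls. The gentle pushes were partly lost in about 1 N of sensor noise, so I confirmed the middle of the cross move by camera.
- **Hand:** it was clear of everything at hand-in, at 270 mm height with no significant force reading.
- **Brush, jar and blank:** the fingers never came near them. I saw nothing moved in the pictures, but I did not measure their positions again.

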